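Shut the seed doser and hold its dosing lever level

ROBOT

A 6-joint arm with a two-finger parallel gripper is mounted at the origin on the work surface. World frame = base frame: x ahead of the robot, y to its left, z up, the work surface at z = 0. Lengths are in m, angles in rad, forces in N, time in s.
With the tool pointing down it reaches from about 0.225 to 0.875 m from the base axis. Payload 3.4 kg.
Tool frame: the origin (TCP) lies on the centre line of the jaws, within the pads' length; the fingertips stand 17 mm ahead of it and the grasp point (between the pads) lies 2 mm behind it (nose_length is the distance from the TCP to the fingertips, in m); z points along the fingers, y is the line along which they close (so a half turn about z gives the same grasp; the last joint's range is limited). The gripper opens to 85 mm and grips with 20 to 120 N. Pads are 22 mm wide; open, the fingers measure 114 mm over their backs; the gripper's body (76 mm by 85 mm) begins 54 mm behind the grasp point. The pads swing forward as they close: fully open they stand 13 mm farther back than shut.
Start: joints at [1.08, 0.276, 1.505, -0, 1.361, -0.121], TCP at [0.208, 0.536, 0.248] pointing down, gripper open.
Joint ranges: [-2.89, 2.89], [-0.75, 2.08], [0.22, 2.7], [-1.18, 4.32], [0.11, 2.71], [-2.7, 2.7]. Speed limits (rad/s): [2.57, 2.57, 3.14, 3.14, 3.14, 3.14].

INTERFACE

Orientations are given as a unit quaternion [w, x, y, z].
In Python, from rig import get_state, get_image, sign_off, find_in, place_of, nose_length gives the robot as it stands.
- The arm moves only by the tool apply_moves, never from a script. Its argument "deltas" is one flat list of numbers, 5 for each row, row after row: the finger opening in mm, from 0 to 85.4, then the shift along the tool's x, y, z in mm, then the turn about the tool's z in degrees. A call has 1 to 12 rows; each row is the pose to reach, as a shift and turn from the pose commanded when the call began, along the tool's axes at that moment; what a row does not reach only later rows make up. A row lasts 1/12 s, in which the tool goes at most 41.7 mm and 7.16 degrees, less where a joint would pass 70% of its speed; a pose out of reach is approached as far as the arm can. A call with a gripper value outside its range is refused whole. The fingers move at their own pace and stop on an object; "squeeze" is the grip in N (left out, the last holds). Time passes only in rows, so rows that repeat a pose let the fingers close. It gives the time, the measured TCP pose, the force, the opening and the grip force at its end, in the units of the state.
- get_state(): the state, without advancing time (a new reading comes with each control period).
- get_image(name): name is "side" or "top" or "wrist"; returns a dict with "frame" (400x640x3 uint8, red, green, blue), "K" (3x3 intrinsics, pixels), "position" and "orientation" of the camera in the world. Camera axes: x right, y down, z forward; pixel columns grow to the right and rows downward; lengths in m; the calibration is good to about 2 mm. A picture is of the moment at which its call begins. There is no depth.
- sign_off(): hands the job in; it is judged then, once.
Trained networks look in a picture, given as the dict that the camera call returned (one of the last four; its "shot" number tells which), for a name from the list of things; names that differ only in an ending like _2 or _b are one class to them, and where a whole thing is asked for, a point or a joint stands for the part that bears it (a point fixed in the world has none). Each returns a list of dicts, best first, with "score" (0 to 1); they miss things now and then, are a little off and sometimes report something else, mostly with a low value. They report only what shows in the picture. A call takes as long as a camera call.
- find_in(query, picture): "point" ([column, row] in pixels, amid what is visible of it).
- place_of(query, picture): "point" ([column, row] in pixels: a listed point, or the origin of a listed thing).
The state is a dict: "clock": time; "qpos": joint angles; "qd": joint speeds; "effort": joint torques, N m; "position": TCP position; "ee_rot": TCP orientation; "contact_force": force on the tool from outside, world axes, zero at the start; "moment": the same for the moment, N m; "width": finger opening in m; "gripper_force": force on a finger pad.
Only numpy, scipy, OpenCV 4.12 (cv2) and the standard library are available. Lean on these libraries where they do the work, as an engineer would, in place of code of your own. Each camera call takes 0.05 s, during which the arm holds its last target. There are 200 camera calls.

TASK

On the bench seed doser, press the clear hopper's lid down until it snaps shut; only then press the spring-loaded dosing lever down half-way with the gripper, so that it lies level with its pointer between the two ribs of the gauge post, never letting it get near its bottom stop. Finish while still holding it there: do not let go of the lever at the end, and leave the pots, jar, tin and tools around it where they are.

Things in the scene. Friction and masses are not known exactly. Their poses are not given: they have to be found in the camera images.
- doser: Seed doser fixed to the table, place and yaw vary. Grey base plate 240 x 300 x 12 mm; origin at the centre of its underside, x away from the robot at yaw 0, y left, z up. On it at (40, 75) mm a housing with a clear hopper box, 130 x 130 mm, rim 152 mm high; its spout ends at x = -70 mm, 45 to 72 mm high. Lever at y = -85 mm; white gauge post at (-72, -131) mm, 137 mm high.
- lid (a joint): Hopper lid hinge, rad: 0 shut, grows as the front edge rises; starts at 0.45 to 0.95 and stays where left (friction 0.13 N m, lid 0.12 kg). Hinge line along doser y at the hopper's far rim. Below about 0.08 rad a spring catch at the front resists: about 5 N down near the front edge passes it, then the lid snaps to 0 and stays.
- lid_hinge (a point): Point on the lid's hinge line, midway along the lid's width, at doser (105, 75, 152) mm: the far rim of the hopper.
- lid_front (a point): Point on the lid's upper face near its free front edge, mid-width, moving with it: 115 mm from the hinge along the lid, 8 mm above the hinge when shut (160 mm above the table). The lid is a clear plate with a grey frame, 142 mm long from the hinge, 136 mm wide, 8 mm thick. A good place to press down.
- lever (a joint): Dosing lever hinge, rad: 0 at rest (lever slopes up towards its paddle by 0.15 rad), 0.15 half-way (lever level), 0.30 at its bottom stop; grows as the paddle goes down. A spring returns it: the paddle takes about 3 N to start, 5 N half-way, 7 N at the bottom.
- lever_hinge (a point): Pivot of the dosing lever at doser (80, -85, 115) mm; the pivot axis is parallel to the doser's y axis and the lever reaches from it towards the doser's -x.
- paddle (a point): Centre of the upper face of the lever's paddle, moving with it: 130 mm from the pivot along the lever and 4 mm above the lever's middle line. The steel paddle with a black rubber pad is 52 mm (along the lever) x 46 mm. Its height above the table is 138 mm at rest, 119 mm half-way, 100 mm at the bottom.
- gauge_mid (a point): Middle of the gap between the gauge post's two black ribs, 115 mm above the table. The gap is 16 mm high; the lever's pointer, a 4 mm thick steel tab on the right of the paddle's end, stands in the middle of the gap when the lever is level.
- catch_pot: Small white glazed pot, 52 mm wide, 34 mm high, on the base plate under the spout; origin under its centre. Bystander.
- seed_tin: Small bare metal tin, 38 mm wide, 42 mm high, on the base plate between hopper and lever; origin under its centre. Bystander.
- pot_a: Glazed ceramic pot, 110 mm wide, 95 mm high, on the table; origin under its centre. Bystander.
- pot_b: Glazed ceramic pot, 100 mm wide, 85 mm high, on the table; origin under its centre. Bystander.
- jar: Lidded glass jar, 72 mm wide, 100 mm high, on the table; origin under its centre. Bystander.
- cultivator: Stainless three-tine hand cultivator with a wooden handle, 275 mm long, up to 30 mm high, lying on the table along its x axis, tines to +x; origin under its middle. Bystander.
- scoop: Red plastic scoop, 210 mm long, 70 mm wide, 32 mm high, lying on the table along its x axis, handle to -x; origin under it near the middle. Bystander.

How it is judged:
On the way, in this order (a step that is already met when the one before it is completed fails the run):
1. the hopper lid is snapped shut (value of joint lid below 0.03 rad), for 0.2 s.
2. the gripper holds the lever half-way down, lid shut (value of joint lid below 0.03 rad and value of joint lever between 0.11 and 0.19 rad and contact force between the fingers and lever above 1.5 N), for 0.5 s.
At the end, for the whole second after the job is handed in: The lid is snapped shut (joint under 0.03 rad); the lever is held still at 0.15 rad, give or take 0.04 rad, by the gripper's fingers (pressing with over 1.5 N) through the last second; the bystanders stand within 30 mm of where they began (all of step 2 and velocity of joint lever between -0.05 and 0.05 rad/s and not (distance of any of catch_pot, seed_tin, pot_a, pot_b, jar, cultivator, scoop from where it was at the start of the episode above 0.03 m)); the arm keeps its last pose, push and grip.
It fails at once if the lever is pressed while the lid is still open (value of joint each of lid, lever above 0.06 rad).
It fails at once if the lever is pressed nearly to its bottom stop (past 0.26 rad) (value of joint lever above 0.26 rad).
It fails at once if a bystander is shifted by more than 30 mm (distance of any of catch_pot, seed_tin, pot_a, pot_b, jar, cultivator, scoop from where it was at the start of the episode above 0.03 m).
It also fails if it takes over 48 s, if anything falls off the work surface, if the arm or the gripper's body presses on something with over 40 N, if the wrist force passes 120 N, or if a joint passes its speed limit or range.

## Working session

There is one attempt and no reset: what is moved stays moved. The work goes in short steps, Python scripts to look and compute and a tool call to move; the robot and the scene stay as the last step left them, time stands still between calls to the robot, and variables do not carry over. Pictures are saved under pics/ and viewed, at most 10 in all, crops included, and the job is handed in when it is done.

Besides the shell and the picture viewer there is one more tool, called after ">>>" as name(argument=value, ...) on one line, values as JSON. apply_moves: Moves the arm, as the interface text tells. Its arguments: {"type":"object","properties":{"deltas":{"type":"array"},"squeeze":{"type":"number"}},"required":["deltas"]}

```bash
mkdir -p pics; cat > h.py <<'E'
import numpy as np, cv2
from scipy.spatial.transform import Rotation as R
from rig import *
def rot(q): return R.from_quat([q[1],q[2],q[3],q[0]]).as_matrix()
def ray(im,p):
    d=rot(im["orientation"])@np.linalg.solve(np.array(im["K"]),[p[0],p[1],1.]); return np.array(im["position"]),d/np.linalg.norm(d)
def proj(im,X):
    c=rot(im["orientation"]).T@(np.array(X)-im["position"]); u=np.array(im["K"])@c; return u[:2]/u[2]
def atz(im,p,z):
    o,d=ray(im,p); return o+d*(z-o[2])/d[2]
def tri(rs):
    A=sum(np.eye(3)-np.outer(d,d) for o,d in rs); b=sum((np.eye(3)-np.outer(d,d))@o for o,d in rs); return np.linalg.solve(A,b)
def save(im,n): cv2.imwrite(f"pics/{n}.png",im["frame"][:,:,::-1])
E
python3 - <<'E'
from h import *
s=get_state(); print(s["position"],s["ee_rot"],s["contact_force"],s["width"],nose_length)
ims={n:get_image(n) for n in("side","top")}
out=np.vstack([ims[n]["frame"] for n in ims]); cv2.imwrite("pics/a.png",cv2.resize(out,(480*1,600))[:,:,::-1]) if 0 else None
for n in ims: save(ims[n],n+"0"); print(n,np.round(ims[n]["position"],3))
for q,z in [("doser",0),("lid_hinge",.152),("lid_front",None),("lever_hinge",.115),("paddle",.138),("gauge_mid",.115),("jar",0),("pot_a",0),("catch_pot",.012),("seed_tin",.012)]:
    rs=[]
    for n in ims:
        r=place_of(q,ims[n])[:2]
        for k in r: print(q,n,np.round(k["point"]),round(k["score"],2),np.round(atz(ims[n],k["point"],z),3) if z is not None else "")
        if r: rs.append(ray(ims[n],r[0]["point"]))
    if len(rs)==2: print("   tri",np.round(tri(rs),3))
E
```

```text
[0.20756146 0.53566712 0.24742847] [-3.06137319e-04  1.83859186e-01  9.82952139e-01 -8.93714323e-04] [-0.24583887  0.64525096 -0.42330543] 0.08559927315588914 0.017
side [-0.156 -0.899  0.865]
top [ 0.387 -0.019  1.664]
doser side [338. 228.] 0.81 [ 0.511 -0.069  0.   ]
doser side [451. 273.] 0.46 [ 0.646 -0.427  0.   ]
doser top [332. 200.] 0.69 [ 0.515 -0.069  0.   ]
   tri [ 0.514 -0.068 -0.002]
lid_hinge side [363. 172.] 0.85 [ 0.645 -0.033  0.152]
lid_hinge top [319. 154.] 0.65 [ 0.644 -0.029  0.152]
lid_hinge top [303. 208.] 0.31 [0.482 0.023 0.152]
   tri [ 0.646 -0.03   0.15 ]
lid_front top [310. 175.] 0.75 
lever_hinge side [377. 205.] 0.9 [ 0.59  -0.161  0.115]
lever_hinge top [369. 175.] 0.78 [ 0.58  -0.184  0.115]
lever_hinge top [359. 230.] 0.55 [ 0.41  -0.149  0.115]
   tri [ 0.576 -0.18   0.132]
paddle side [333. 213.] 0.71 [ 0.44  -0.137  0.138]
paddle top [354. 219.] 0.84 [ 0.444 -0.131  0.138]
   tri [ 0.444 -0.131  0.133]
gauge_mid side [328. 223.] 0.82 [ 0.415 -0.144  0.115]
gauge_mid top [360. 228.] 0.97 [ 0.416 -0.152  0.115]
   tri [ 0.414 -0.15   0.119]
jar side [298. 156.] 0.98 [0.677 0.418 0.   ]
jar side [341. 150.] 0.62 [0.864 0.355 0.   ]
jar top [180. 155.] 0.97 [0.68  0.437 0.   ]
   tri [ 0.685  0.438 -0.012]
pot_a side [253. 169.] 0.74 [0.472 0.443 0.   ]
pot_a side [401. 314.] 0.71 [ 0.426 -0.442  0.   ]
pot_a top [444. 225.] 0.92 [ 0.418 -0.44   0.   ]
pot_a top [186. 218.] 0.83 [0.466 0.42  0.   ]
   tri [ 0.284 -0.275  0.445]
catch_pot side [313. 213.] 0.6 [0.485 0.036 0.012]
catch_pot top [332. 199.] 0.69 [ 0.516 -0.071  0.012]
catch_pot top [304. 213.] 0.47 [0.472 0.023 0.012]
   tri [ 0.476 -0.048  0.073]
seed_tin side [346. 229.] 0.7 [ 0.523 -0.099  0.012]
seed_tin top [336. 195.] 0.63 [ 0.528 -0.085  0.012]
   tri [ 0.531 -0.086 -0.   ]
```

```bash
cat > fit.py <<'E'
from h import *
from scipy.optimize import least_squares
P={"doser":(0,0,0),"lid_hinge":(.105,.075,.152),"lever_hinge":(.08,-.085,.115),"paddle":(-.0485-.0+0,-.085,.138)}
ims={n:get_image(n) for n in("side","top")}
obs=[]
for q in P:
    for n in ims:
        r=place_of(q,ims[n])
        if r: obs.append((q,n,np.array(r[0]["point"])))
def T(p,X): c,s=np.cos(p[2]),np.sin(p[2]); return np.array([p[0]+c*X[0]-s*X[1],p[1]+s*X[0]+c*X[1],X[2]])
f=lambda p: np.concatenate([proj(ims[n],T(p,P[q]))-u for q,n,u in obs])
r=least_squares(f,[.513,-.069,-.33],loss="soft_l1")
print(r.x); 
for (q,n,u),e in zip(obs,f(r.x).reshape(-1,2)): print(q,n,np.round(e,1))
np.save("p.npy",r.x)
# lid angle
for n in ims:
    k=place_of("lid_front",ims[n])
    for kk in k[:2]:
        F=lambda a: T(r.x,(.105-.115*np.cos(a)+.008*np.sin(-a)*-1*-1,.075,.152+.115*np.sin(a)+.008*np.cos(a)))
        A=np.linspace(0,1.1,221); d=[np.linalg.norm(proj(ims[n],F(a))-kk["point"]) for a in A]; print("lid",n,kk["point"],kk["score"],A[np.argmin(d)],min(d))
out=[]
for n in ims:
    im=ims[n]["frame"][:,:,::-1].copy()
    for X in [(x,y,.012) for x in(-.12,.12) for y in(-.15,.15)]+[(x,y,.152) for x in(-.025,.105) for y in(.01,.14)]+[(-.072,-.131,.137),(-.05,-.085,.138)]:
        cv2.circle(im,tuple(int(v) for v in np.round(proj(ims[n],T(r.x,X)))),1,(0,0,255),-1)
    im=im[90:330,180:500]; out.append(cv2.resize(im,(800,600),interpolation=cv2.INTER_CUBIC)); cv2.imwrite(f"pics/{n}1.png",out[-1])
E
python3 fit.py
```

```text
[ 0.52580554 -0.0648376  -0.31361585]
doser side [ 2.  -0.2]
doser top [-0.3  0.4]
lid_hinge side [ 1.5 -0.6]
lid_hinge top [-0.9  0.8]
lever_hinge side [-0.7  1.2]
paddle side [ 3.3 -0.3]
paddle top [-0.2  1.1]
lid side [338.6, 150.6] 0.67 0.8150000000000001 0.7630850492391309
lid top [307.6, 175.1] 0.92 0.805 1.6295533138609575
```

View pics/side1.png

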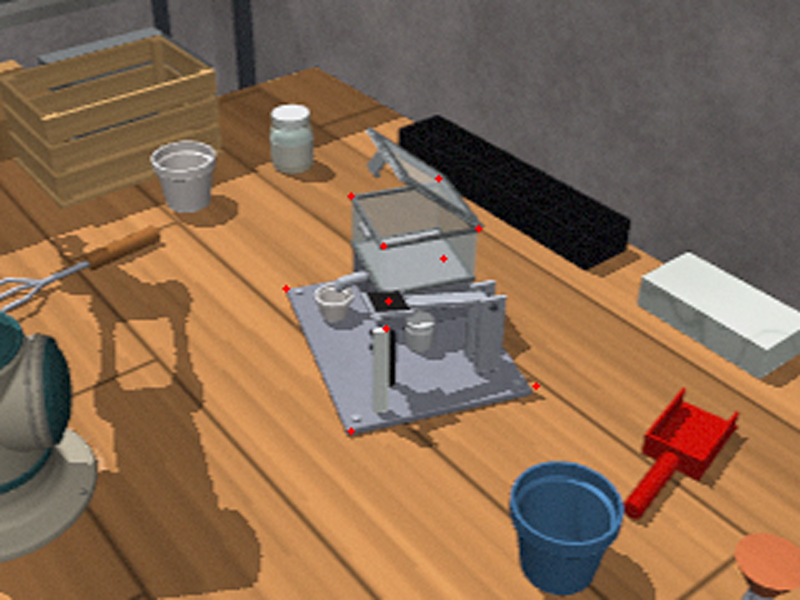

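View pics/top1.png

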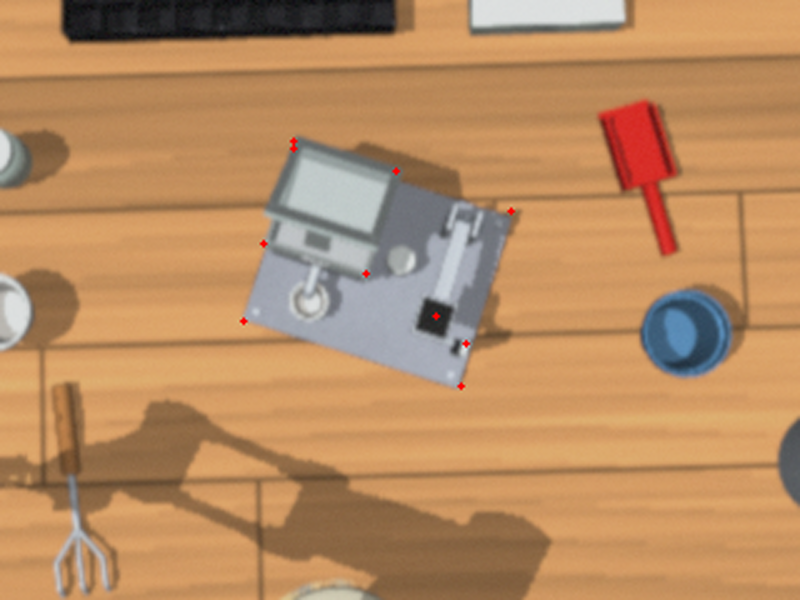

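```bash
cat >> h.py <<'E'
def T(p,X): c,s=np.cos(p[2]),np.sin(p[2]); return np.array([p[0]+c*X[0]-s*X[1],p[1]+s*X[0]+c*X[1],X[2]])
def d(X,base=None):
    s=get_state(); return np.round(rot(s["ee_rot"]).T@(np.array(X)-(s["position"] if base is None else base))*1000,1)
E
python3 - <<'E'
from h import *
p=np.load("p.npy"); s=get_state(); print(np.linalg.norm(p[:2]))
base=s["position"]
for nm,X in {"lid above":(.105-.075,.075,.32),"a.8":(.03,.075,.26),"a.4":(.105-.1,.075,.217),"a0":(-.01,.075,.177),"after":(-.01,.075,.25),"pad above":(-.05,-.085,.20)}.items():
    print(nm,np.round(T(p,X),3),d(T(p,X)))
E
```

```text
0.5297880536462147
lid above [ 0.577 -0.003  0.32 ] [-539.4 -368.9  -71.7]
a.8 [ 0.577 -0.003  0.26 ] [-539.4 -368.9  -11.7]
a.4 [0.554 0.005 0.217] [-514.4 -370.3   31.3]
a0 [0.539 0.01  0.177] [-499.5 -371.1   71.3]
after [0.539 0.01  0.25 ] [-499.5 -371.1   -1.7]
pad above [ 0.452 -0.13   0.2  ] [-468.5 -533.1   48.3]
```

>>> apply_moves(deltas=[0,0,0,-40,0,0,0,0,-90,0,0,-40,-27,-92,0,0,-80,-54,-92,0,0,-120,-81,-92,0,0,-160,-109,-92,0,0,-200,-136,-92,0,0,-240,-164,-92,0,0,-280,-191,-92,0,0,-320,-218,-92,0,0,-360,-245,-92,0,0,-400,-273,-92,0], squeeze=40)

```text
clock: 2.7
position: [0.4442, 0.1918, 0.3406]
ee_rot: [0.0, 0.184, 0.983, 0.0]
contact_force: [0.4, 0.7, 0.1]
width: 0.0002
gripper_force: 0.0
```

```bash
python3 - <<'E'
from h import *
p=np.load("p.npy"); s=get_state(); print(s["clock"],s["position"],s["width"],s["contact_force"])
for nm,X in {"lid above":(.105-.075,.075,.32),"a.8":(.03,.075,.26),"a.4":(.105-.1,.075,.217),"a0":(-.01,.075,.177)}.items(): print(nm,d(T(p,X)))
E
```

```text
2.7 [0.4441888  0.19180953 0.34060897] 0.00023095508826094594 [0.40985921 0.66608104 0.12783595]
lid above [-194.6 -133.2   20.6]
a.8 [-194.6 -133.3   80.6]
a.4 [-169.6 -134.7  123.6]
a0 [-154.6 -135.6  163.6]
```

>>> apply_moves(deltas=[0,-35,-24,0,0,0,-70,-48,0,0,0,-105,-72,0,0,0,-135,-93,0,0,0,-135,-93,0,0,0,-135,-93,0,0])

```text
clock: 3.2
position: [0.5366, 0.0564, 0.3396]
ee_rot: [-0.001, 0.186, 0.983, 0.0]
contact_force: [0.9, 0.0, 0.1]
width: 0.0001
gripper_force: 0.0
```

```bash
python3 - <<'E'
from h import *
p=np.load("p.npy"); s=get_state(); print(s["clock"],s["position"],s["width"],s["contact_force"])
for nm,X in {"lid above":(.105-.075,.075,.32),"a.8":(.03,.075,.26),"a.4":(.105-.1,.075,.217),"a0":(-.01,.075,.177)}.items(): print(nm,d(T(p,X)))
E
```

```text
3.2 [0.53656965 0.05640051 0.33963073] 8.422066888245605e-05 [0.86849685 0.0071204  0.06790281]
lid above [-59.7 -40.1  19.6]
a.8 [-59.8 -40.1  79.6]
a.4 [-34.9 -41.6 122.6]
a0 [-20.  -42.5 162.6]
```

>>> apply_moves(deltas=[0,-35,-24,0,0,0,-60,-40,10,0,0,-60,-40,30,0,0,-60,-40,50,0,0,-60,-40,60,0,0,-59,-40,68,0,0,-57,-40,76,0,0,-53,-40,84,0,0,-49,-40,92,0,0,-45,-41,100,0,0,-41,-41,108,0,0,-37,-41,116,0])

```text
clock: 4.2
position: [0.5549, 0.0068, 0.2239]
ee_rot: [0.0, 0.184, 0.983, 0.0]
contact_force: [0.1, 0.3, 0.5]
width: 0.0001
gripper_force: 0.3
```

>>> apply_moves(deltas=[0,3,0,6,0,0,6,0,12,0,0,9,-1,18,0,0,12,-1,24,0,0,14,-1,30,0,0,16,-1,34,0,0,16,-1,34,0])

```text
clock: 4.78
position: [0.5391, 0.0116, 0.1892]
ee_rot: [-0.001, 0.184, 0.983, -0.0]
contact_force: [-0.3, 0.1, -0.3]
width: 0.0
gripper_force: 0.0
```

```bash
cat > lid.py <<'E'
from h import *
p=np.load("p.npy"); s=get_state(); print(s["clock"],s["position"],s["contact_force"])
print("a0",d(T(p,(-.01,.075,.177))))
im=get_image("side")
im2=get_image("top")
for m in (im,im2): print([(np.round(k["point"],1),round(k["score"],2)) for k in place_of("lid_front",m)[:1]], [np.round(proj(m,T(p,(.105-.115*np.cos(a)+.008*np.sin(a),.075,.152+.115*np.sin(a)+.008*np.cos(a)))),1) for a in (0,.08,.2,.4)])
import sys
cv2.imwrite(f"pics/{sys.argv[1]}.png",cv2.resize(im["frame"][120:270,250:450,::-1],(800,600),interpolation=cv2.INTER_CUBIC))
E
python3 lid.py l1
```

```text
4.7833 [0.53905476 0.01162534 0.18918628] [-0.32704568  0.06892137 -0.25431755]
a0 [-1.1 -1.8 12.2]
[(array([330.7, 168.6]), 0.87)] [array([330.1, 174.6]), array([330.4, 172.2]), array([331.3, 168.4]), array([333.7, 162.2])]
[(array([305.5, 183.9]), 0.85)] [array([306.9, 188.1]), array([306.9, 187.5]), array([307.1, 186.1]), array([307.7, 182.6])]
```

View pics/l1.png

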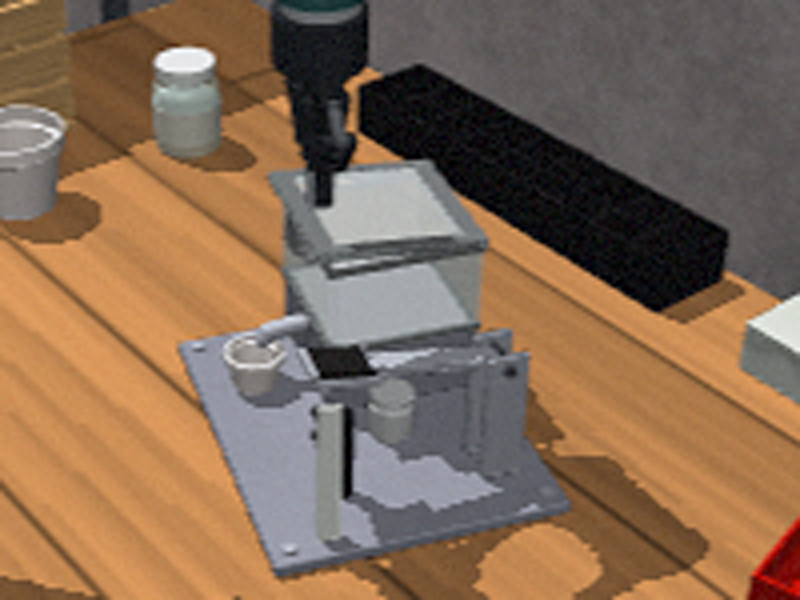

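The lid has followed the fingertips down (at about (325,200) in the crop) and is slightly open, about 0.15 rad. I'll press on.

>>> apply_moves(deltas=[0,0,0,3,0,0,0,0,6,0,0,0,0,9,0,0,0,0,11,0,0,0,0,12,0,0,0,0,12,0])

```text
clock: 5.48
position: [0.5401, 0.0116, 0.1789]
ee_rot: [0.0, 0.184, 0.983, 0.0]
contact_force: [-0.9, 0.8, 0.7]
width: -0.0004
gripper_force: 0.5
```

>>> apply_moves(deltas=[0,0,0,1,0,0,0,0,2,0,0,0,0,2,0])

```text
clock: 5.73
position: [0.5402, 0.0114, 0.1768]
ee_rot: [0.0, 0.184, 0.983, 0.0]
contact_force: [-1.6, -0.0, 5.5]
width: 0.0002
gripper_force: 2.9
```

>>> apply_moves(deltas=[0,0,0,1,0,0,0,0,2,0,0,0,0,3,0,0,0,0,3,0])

```text
clock: 6.07
position: [0.5403, 0.0115, 0.1764]
ee_rot: [0.001, 0.184, 0.983, 0.0]
contact_force: [-6.4, 1.3, 20.3]
width: 0.0001
gripper_force: 10.0
```

```bash
python3 lid.py l2
```

```text
6.0667 [0.54025465 0.01148222 0.17643753] [-6.39038654  1.25337969 20.284454  ]
a0 [ 0.1 -2.1 -0.6]
[(array([330.7, 171. ]), 0.96)] [array([330.1, 174.6]), array([330.4, 172.2]), array([331.3, 168.4]), array([333.7, 162.2])]
[(array([306.6, 185. ]), 0.92)] [array([306.9, 188.1]), array([306.9, 187.5]), array([307.1, 186.1]), array([307.7, 182.6])]
```

>>> apply_moves(deltas=[0,0,0,-10,0,0,0,0,-40,0,0,0,0,-50,0,0,0,-30,-50,0,0,0,-60,-50,0,0,0,-60,-50,0])

```text
clock: 6.77
position: [0.5172, -0.0482, 0.2231]
ee_rot: [-0.0, 0.185, 0.983, -0.002]
contact_force: [-0.5, 0.5, -0.8]
width: -0.0001
gripper_force: 0.0
```

```bash
python3 lid.py l3; python3 - <<'E'
from h import *
p=np.load("p.npy")
for z in (.2,.165,.155,.136): print(z,d(T(p,(-.05,-.085,z))))
E
```

```text
6.7667 [ 0.5171618  -0.04822127  0.22309837] [-0.54652135  0.47856425 -0.80294879]
a0 [ 0.3 62.1 45.9]
[(array([327.6, 173.4]), 0.98)] [array([330.1, 174.6]), array([330.4, 172.2]), array([331.3, 168.4]), array([333.7, 162.2])]
[(array([305.4, 187.5]), 0.85)] [array([306.9, 188.1]), array([306.9, 187.5]), array([307.1, 186.1]), array([307.7, 182.6])]
0.2 [  31.1 -104.4   22.8]
0.165 [  31.1 -104.5   57.8]
0.155 [  31.  -104.5   67.8]
0.136 [  31.  -104.5   86.8]
```

View pics/l3.png

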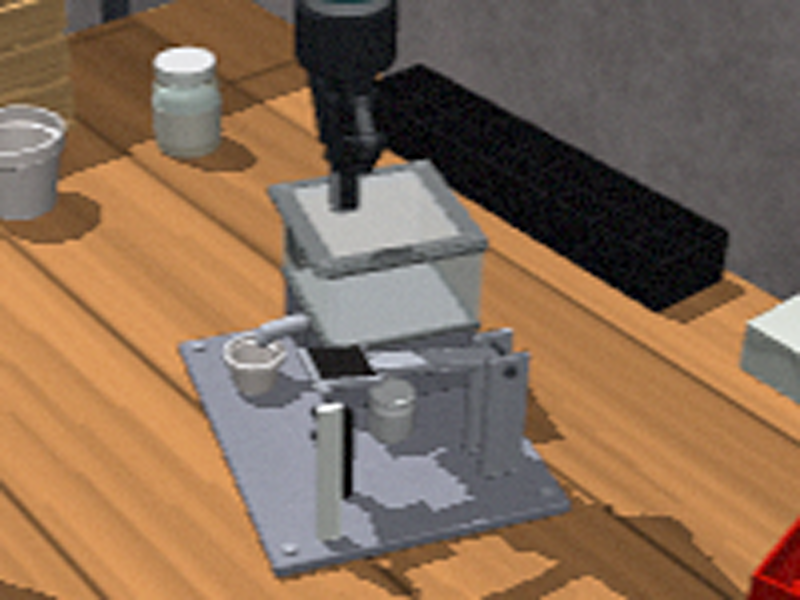

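The lid now lies flush on the hopper rim from (275,190) to (485,240) in the crop. The catch also went firm, reaching 20 N at the shut height, so it is shut. Next is the paddle.

>>> apply_moves(deltas=[0,10,-35,0,0,0,20,-70,0,0,0,31,-104,0,0,0,31,-104,20,0,0,31,-104,40,0,0,31,-104,57,0,0,31,-104,57,0])

```text
clock: 7.55
position: [0.4501, -0.1288, 0.1632]
ee_rot: [-0.003, 0.184, 0.983, 0.001]
contact_force: [-1.1, 1.0, -1.0]
width: 0.0001
gripper_force: 0.0
```

>>> apply_moves(deltas=[0,0,0,3,0,0,0,0,6,0,0,0,0,9,0,0,0,0,12,0,0,0,0,14,0,0,0,0,14,0])

```text
clock: 8.05
position: [0.4524, -0.1301, 0.1525]
ee_rot: [0.0, 0.184, 0.983, 0.0]
contact_force: [0.2, 0.9, 2.5]
width: -0.0002
gripper_force: 1.2
```

```bash
python3 - <<'E'
from h import *
p=np.load("p.npy"); s=get_state(); print(s["position"],s["contact_force"],s["gripper_force"])
for z in (.155,.136): print(z,d(T(p,(-.05,-.085,z))))
im=get_image("wrist"); im2=get_image("side"); cv2.imwrite("pics/w1.png",np.hstack([cv2.resize(im["frame"],(400,250)),cv2.resize(im2["frame"][160:260,280:440],(400,250),interpolation=cv2.INTER_CUBIC)])[:,:,::-1])
E
```

```text
[ 0.45237708 -0.13010757  0.15254461] [0.15524784 0.87026033 2.48137472] 1.1947399517521262
0.155 [ 0.3 -0.3 -2.5]
0.136 [ 0.3 -0.3 16.5]
```

View pics/w1.png

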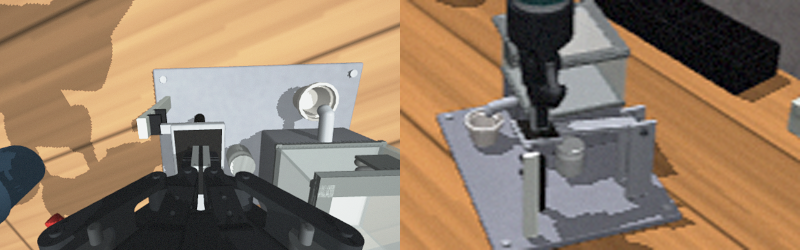

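The fingers stand centred on the black pad (at about (200,150) in the left view), and contact has just begun. I'll go down gently.

>>> apply_moves(deltas=[0,0,0,2,0,0,0,0,4,0,0,0,0,6,0,0,0,0,8,0,0,0,0,10,0,0,0,0,12,0,0,0,0,12,0,0,0,0,12,0])

```text
clock: 8.82
position: [0.4516, -0.1301, 0.1401]
ee_rot: [-0.001, 0.184, 0.983, 0.0]
contact_force: [-2.4, 2.2, 3.7]
width: 0.0
gripper_force: 2.0
```

```bash
cat > g.py <<'E'
from h import *
p=np.load("p.npy"); s=get_state(); print(s["position"],s["contact_force"],s["gripper_force"])
for z in (.136,): print(z,d(T(p,(-.05,-.085,z))))
a=get_image("wrist"); b=get_image("side")
q=place_of("gauge_mid",a); print(q[:1]); u=np.array(q[0]["point"] if q else [250,200]).astype(int)
x0,y0=max(0,u[0]-60),max(0,u[1]-75)
A=a["frame"][y0:y0+150,x0:x0+120]; A=cv2.resize(A,(400,500),interpolation=cv2.INTER_CUBIC)
B=cv2.resize(b["frame"][205:265,305:353],(400,500),interpolation=cv2.INTER_CUBIC)
import sys; cv2.imwrite(f"pics/{sys.argv[1]}.png",np.hstack([A,B])[:,:,::-1])
E
python3 g.py g1
```

```text
[ 0.45155518 -0.13014402  0.14006286] [-2.36895054  2.17232386  3.65087291] 1.997470858041197
0.136 [-0.5  0.1  4.1]
[{'point': [257.4, 199.9], 'score': 0.68}]
```

View pics/g1.png

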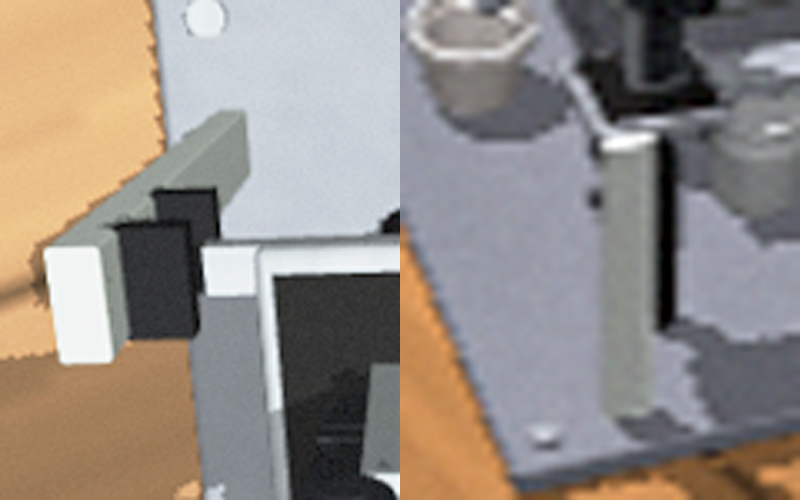

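The left view shows the pointer tab at (230,270), still above the middle of the ribs at (160,260). I need about 4 mm more.

>>> apply_moves(deltas=[0,0,0,1,0,0,0,0,2,0,0,0,0,3,0,0,0,0,4,0,0,0,0,4,0,0,0,0,4,0,0,0,0,4,0,0,0,0,4,0,0,0,0,4,0,0,0,0,4,0,0,0,0,4,0,0,0,0,4,0])

```text
clock: 9.97
position: [0.4518, -0.1304, 0.1363]
ee_rot: [-0.0, 0.184, 0.983, -0.0]
contact_force: [-4.0, -0.6, 4.2]
width: -0.0003
gripper_force: 2.4
```

```bash
python3 g.py g2; python3 - <<'E'
from h import *
p=np.load("p.npy")
for n in("side","wrist","top"):
    im=get_image(n)
    for q in("paddle",):
        k=place_of(q,im)[:1]; print(n,[(np.round(x["point"],1),round(x["score"],2)) for x in k],[np.round(proj(im,T(p,(-.05,-.085,z))),1) for z in(.138,.119,.1)])
E
```

```text
[ 0.45184278 -0.13035513  0.13626957] [-4.04222711 -0.57473934  4.22460747] 2.3508452615533315
0.136 [-0.1  0.1  0.3]
[{'point': [256.4, 200.8], 'score': 0.95}]
side [(array([333.4, 216.8]), 0.55)] [array([335.4, 210.2]), array([335.3, 215.3]), array([335.3, 220.4])]
wrist [(array([317.8, 239.9]), 0.8)] [array([321.4, 266.6]), array([321.4, 248.3]), array([321.3, 233.8])]
top [] [array([353.6, 216. ]), array([353.1, 216.3]), array([352.7, 216.6])]
```

View pics/g2.png

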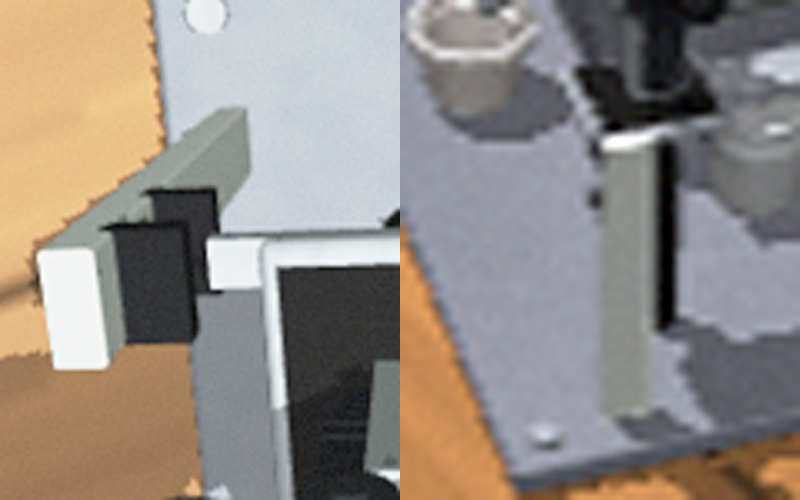

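The pointer tab at (237,263) now lies between the upper rib's edge and the lower rib, and the fingertip height is about 119.5 mm against a target of 119 mm. I'm handing it in.

```bash
python3 -c "
from rig import *
print(sign_off())"
```

```text
the job is handed in; nothing more can be done
None
```

I pressed the hopper lid shut and then handed the job in while holding the lever at about half-way (roughly 0.145 rad by fingertip height, pressing with about 4 N). The sign-off returned no verdict, and I did not measure the bystanders' positions at the end.

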